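Shut and lock the battery lid of the microscope lamp

ROBOT

A 7-joint arm with a two-finger parallel gripper is mounted at the origin on the work surface. World frame = base frame: x ahead of the robot, y to its left, z up, the work surface at z = 0. Lengths are in m, angles in degrees, forces in N, time in s.
With the tool pointing down it reaches from about 0.4 to 0.85 m from the base axis. Payload 4.5 kg.
Tool frame: the origin (TCP) lies midway between the tips of the shut fingers; the grasp point (between the pads) lies 19 mm behind it; z points along the fingers, y is the line along which they close (so a half turn about z gives the same grasp; the last joint's range is limited). The gripper opens to 85 mm and grips with 20 to 120 N. Pads are 22 mm wide; open, the fingers measure 114 mm over their backs; the gripper's body (76 mm by 85 mm) begins 54 mm behind the grasp point. The pads swing forward as they close: fully open they stand 13 mm farther back than shut.
Start: joints at [1.937, 39.483, -11.15, 89.685, 9.013, 51.709, -12.324], TCP at [0.625, 0, 0.231] pointing down, gripper open.
Joint ranges: [-172.22, 172.22], [-26.19, 119.32], [-84.43, 86.54], [7.71, 146.69], [-57.33, 237.33], [2.42, 119.75], [-152.13, 152.13]. Speed limits (degrees/s): [147.25, 147.25, 180, 180, 180, 180, 180].

INTERFACE

Orientations are given as a 3x3 rotation matrix whose columns are the frame's x, y, z axes.
In Python, from station import bot gives the robot as it stands.
- The arm moves only by the tool step_arm, never from a script. Its argument "plan" is a list of rows, each an object of numbers: "tx", "ty", "tz": the shift along the tool's x, y, z in m; "turn": the turn about the tool's z in degrees; "grip": the closure, from -1 (fully open) to 1 (shut). A call has 1 to 10 rows; each row shifts and turns the commanded pose from where the row before left it, along the tool's axes as they then stand; what a row does not reach is not made up. A row lasts 1/8 s, in which the tool goes at most 62.5 mm and 10.7 degrees, less where a joint would pass 70% of its speed; a pose out of reach is approached as far as the arm can. A call is refused whole if a number of a shift passes 0.0625 or a number of a turn 10.7, either way. A call with a gripper value outside its range is refused whole. The fingers move at their own pace and stop on an object; "newtons" is the grip in N (left out, the last holds). Time passes only in rows, so rows that do not move let the fingers close. It gives the time, the measured TCP pose, the force, the opening and the grip force at its end, in the units of the state.
- bot.sense(): the state, without advancing time (a new reading comes with each control period).
- bot.snapshot(name): name is "scene" or "side" or "wrist"; returns a dict with "color" (400x640x3 uint8, blue, green, red), "range_z" (400x640 float32, m along the optical axis (not along the pixel's ray), 0 where there is no reading), "fovy" (degrees; the focal length in pixels is half the picture's height over the tangent of half this angle, whatever the lens; pixels are square), "cx", "cy" (the principal point, pixels), "rvec" (rotation vector, rad) and "tvec" (3), from world to camera coordinates, as OpenCV has them; the wrist camera has in their place "T_tool_cam" (4x4, takes a point from camera to tool coordinates, whose origin is the TCP and whose axes are the flange's). Camera axes: x right, y down, z forward; pixel columns grow to the right and rows downward; lengths in m; the calibration is good to about 2 mm. A picture is of the moment at which its call begins: read the wrist's pose just before it.
- bot.sign_off(): hands the job in; it is judged then, once.
The state is a dict: "clock": time; "joint_pos": joint angles; "qvel": joint speeds; "tau": joint torques, N m; "eef_pos": TCP position; "tcp_rot": TCP orientation; "force": force on the tool from outside, world axes, zero at the start; "ft_torque": the same for the moment, N m; "opening": finger opening in m; "grip_force": force on a finger pad.
Only numpy, scipy, OpenCV 4.12 (cv2) and the standard library are available. Lean on these libraries where they do the work, as an engineer would, in place of code of your own. Each camera call takes 0.05 s, during which the arm holds its last target. There are 200 camera calls.

TASK

Shut the lid of the microscope lamp's battery pack, then lock it: push the sprung winged stud in until you feel it bottom, turn it a quarter turn clockwise and let go so that it stays in. Feel for the bottom and do not force the stud, hard pressing damages its seat; leave the other things on the desk where they are.

Things in the scene. Friction and masses are not known exactly. Their poses are not given: they have to be found in the camera images.
- pack: black battery pack of the microscope lamp, fixed on the desk, 180 (x) x 130 (y) x 66 mm high. Origin: centre of its underside; z up. The battery compartment, under the lid, is its front (x -90 to +30 mm); its rear 55 mm (+x end) is a solid block with a dial (up to 82 mm above the desk, at x 64, y 35) and a switch, both unused.
- lid (a joint): angle of the aluminium lid, rad: 0 = shut (stop), grows as its front edge swings up; starts at 0.45 to 0.85; a stiff hinge (0.22 N m) holds it where it is left. The lid reaches 120 mm from the hinge towards the pack's -x, is 130 mm wide, 6 mm thick; its upper face is 66 mm above the desk when shut.
- lid_hinge (a point): middle of the lid's hinge line, at x +30, y 0, z 60 mm of the pack; the hinge runs along the pack's y.
- stud_head (a point): centre of the stud's steel wing head: block 12 mm thick (x), 32 long (y), 24 high (z, along the stud's axis, up when the lid is shut), on a stem of radius 5.5 mm. The axis stands 90 mm from the hinge line, mid-width of the lid. With the stud out this centre is 34 mm above the lid's upper face (wing from 22 to 46 mm above it); the head sinks with the stud.
- stud_in (a joint): how far the stud is pushed in, m: 0 = out. Spring 3.6 N at 0, plus 0.4 N per mm. It must go in 6 to 18 mm for its pin to pass the receptacle's slot; how far differs from pack to pack and can only be felt: 1.6 mm deeper it bottoms and the force climbs steeply. Push to the bottom gently (about 16 N in all). Locked and let go it stays in by 4 to 17 mm, else it springs back to 0.
- stud_turn (a joint): turn of the stud, rad, growing clockwise seen from above: 0 = wing and pin along the slot (along the pack's y), where alone (within 0.15) the stud goes in; starts within 0.08 of it. 1.57 = wing along the pack's x. Bottomed and turned to 1.4 to 1.7 it lies under a groove; let go, it springs up 1.5 mm into it. Stop at 1.75. Not deep enough, the pin strikes the slot's side.
- crosspin: hidden cross-pin and foot of the stud: square steel pin 4 x 3 mm, 24 mm long along its y, 14 mm below the origin; origin: on the stud's axis, at the lid's upper face when the stud is out. It meets only the receptacle; more than 20 N between them does damage.
- dish: clear shallow dish, radius 42 mm, 16 mm high, beside the pack; loose, to be left alone; origin: centre of its underside
- slidecase: pale green closed slide case, 85 x 30 x 32 mm high, beside the pack; loose, to be left alone; origin: centre of its underside
- tray: pale green open slide tray, 200 x 90 x 25 mm high; loose, to be left alone; origin: centre of its underside
- beaker: glass beaker, radius 35 mm, 90 mm high; loose, to be left alone; origin: centre of its underside

How it is judged (in metres and radians):
On the way, in this order (a step that is already met when the one before it is completed fails the run):
1. the lid is shut (within 0.03 rad) (value of joint lid below 0.03 rad), for 0.2 s.
2. with the lid shut, the stud is pushed in by more than 3 mm and turned past 1.35 rad (value of joint lid below 0.03 rad and value of joint stud_turn above 1.35 rad and value of joint stud_in above 0.003 m), for 0.2 s.
At the end, for the whole second after the job is handed in: The lid is shut (within 0.03 rad), the stud, let go and still, stays pushed in by more than 3 mm and turned clockwise by more than 1.35 rad (all of step 2 and contact force between the fingers and pack below 0.1 N and velocity of joint stud_in between -0.002 and 0.002 m/s and velocity of joint stud_turn between -0.05 and 0.05 rad/s); the robot touches nothing.
It fails at once if the stud is forced: its pin or foot presses on the receptacle with more than 20 N (contact force between crosspin and anything else above 20 N).
It fails at once if a loose thing on the desk is moved by more than 25 mm (distance of any of dish, slidecase, tray, beaker from where it was at the start of the episode above 0.025 m).
It also fails if it takes over 51 s, if anything falls off the work surface, if the arm or the gripper's body presses on something with over 40 N, if the wrist force passes 120 N, or if a joint passes its speed limit or range.

## Working session

There is one attempt and no reset: what is moved stays moved. The work goes in short steps, Python scripts to look and compute and a tool call to move; the robot and the scene stay as the last step left them, time stands still between calls to the robot, and variables do not carry over. Pictures are saved under pics/ and viewed, at most 10 in all, crops included, and the job is handed in when it is done.

Besides the shell and the picture viewer there is one more tool, called after ">>>" as name(argument=value, ...) on one line, values as JSON. step_arm: Moves the arm, as the interface text tells. Its arguments: {"type":"object","properties":{"plan":{"type":"array"},"newtons":{"type":"number"}},"required":["plan"]}

```bash
mkdir -p pics; ls; cat > h.py <<'E'
import numpy as np, cv2
from station import bot
def cam(name):
    s=bot.sense(); d=bot.snapshot(name)
    f=200/np.tan(np.radians(d['fovy'])/2)
    if name=='wrist':
        T=np.eye(4);T[:3,:3]=np.array(s['tcp_rot']);T[:3,3]=s['eef_pos']
        W=T@np.array(d['T_tool_cam'])
    else:
        R=cv2.Rodrigues(np.array(d['rvec'],float))[0];W=np.eye(4);W[:3,:3]=R.T;W[:3,3]=-R.T@np.array(d['tvec'],float).ravel()
    v,u=np.mgrid[0:400,0:640];z=d['range_z']
    P=np.stack([(u-d['cx'])/f*z,(v-d['cy'])/f*z,z],-1)@W[:3,:3].T+W[:3,3]
    P[z==0]=np.nan
    return d['color'],P,s,(f,d['cx'],d['cy'],W)
E
python3 - <<'E'
from h import *
a,P,s,_=cam('scene');b,Q,s,_=cam('side')
np.savez('a.npz',a=a,P=P,b=b,Q=Q)
cv2.imwrite('pics/a.png',a);cv2.imwrite('pics/b.png',b);print(s)
E
```

```text
pics
{'clock': 0.05, 'joint_pos': array([  1.93477832,  39.53424198, -11.14517606,  89.74382297,
         9.01329768,  51.70967205, -12.32504313]), 'qvel': array([-0.04738835, -0.06019344,  0.01303239, -0.01524195,  0.04782012,
       -0.03962729, -0.00390761]), 'tau': array([-3.50040958e-03, -5.41113853e+01, -1.27292991e+00, -1.59181416e+01,
        9.54498915e-03,  4.15226517e-03, -3.60281661e-06]), 'eef_pos': array([ 6.24358667e-01, -3.05481586e-05,  2.30477551e-01]), 'tcp_rot': array([[-1.13310717e-04,  9.99998300e-01, -1.84066152e-03],
       [ 9.99999984e-01,  1.13057706e-04, -1.37559860e-04],
       [-1.37351525e-04, -1.84067708e-03, -9.99998297e-01]]), 'force': array([0.15037744, 0.46374426, 0.07812774]), 'ft_torque': array([-0.01757104, -0.00377306,  0.00275517]), 'grip_force': 0.0, 'opening': 0.08561252833259415}
```

View pics/a.png

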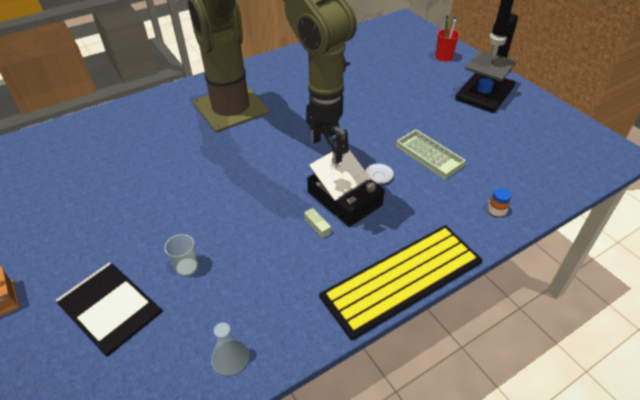

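View pics/b.png

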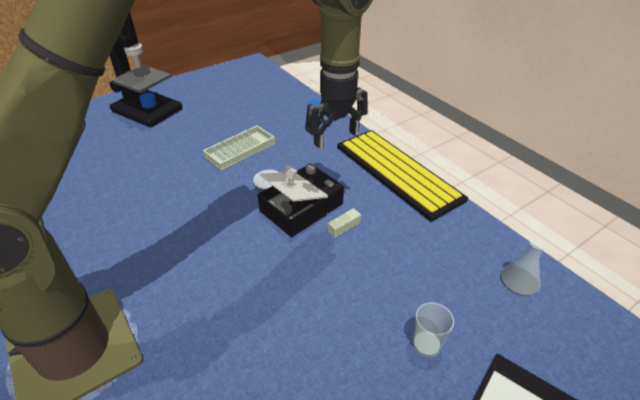

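The scene view shows the open pack near (345,190), with the lid raised towards the robot, the dish at (380,173) and the slide case at (317,222). In the side view the pack is at (300,200), the stud on the lid near (290,178) and the slide case at (345,222).

```bash
python3 - <<'E'
from h import *
D=np.load('a.npz')
for im,P,(u0,v0,u1,v1),n in [(D['a'],D['P'],(280,130,420,250),'a'),(D['b'],D['Q'],(235,150,375,250),'b')]:
    c=im[v0:v1,u0:u1];X=P[v0:v1,u0:u1].reshape(-1,3);C=c.reshape(-1,3).astype(int)
    cv2.imwrite(f'pics/{n}c.png',cv2.resize(c,None,fx=5,fy=5,interpolation=cv2.INTER_CUBIC))
    dark=(C.max(1)<70)
    blk=dark&(X[:,2]>.058)&(X[:,2]<.074)
    print(n,'dark top',blk.sum())
    if blk.sum()>10:
        r=cv2.minAreaRect((X[blk][:,:2]*1000).astype(np.float32));print(r,cv2.boxPoints(r).round())
    low=dark&(X[:,2]>.012)&(X[:,2]<.07)
    r=cv2.minAreaRect((X[low][:,:2]*1000).astype(np.float32));print('all',low.sum(),r,cv2.boxPoints(r).round())
    lid=(C.min(1)>130)&(X[:,2]>.05)&(X[:,2]<.16)&(C.max(1)-C.min(1)<50)
    L=X[lid]; m=L.mean(0)
    for _ in range(4):
        w=np.linalg.svd(L-L.mean(0),full_matrices=False)[2][2]; L=L[abs((L-L.mean(0))@w)<.004]
    w*=np.sign(w[2]); print('lid',lid.sum(),len(L),L.mean(0),w,'ang',np.arccos(w[2]),'yaw',np.degrees(np.arctan2(w[1],w[0])))
    print(L.min(0),L.max(0))
    h=X[lid]; k=(h-L.mean(0))@w; h=h[(k>.02)&(k<.06)];print('head',len(h),h.mean(0) if len(h) else '')
E
```

```text
a dark top 741
((586.71240234375, 84.87110900878906), (179.31631469726562, 132.5404510498047), 7.7991204261779785) [[489. 138.]
 [507.   7.]
 [685.  31.]
 [667. 163.]]
all 1660 ((663.3218383789062, 94.97909545898438), (340.52056884765625, 133.827880859375), 7.807224750518799) [[486. 138.]
 [504.   6.]
 [841.  52.]
 [823. 184.]]
lid 1526 1363 [0.56857779 0.0768291  0.08932374] [0.43342732 0.06189094 0.89906077] ang 0.4531767828652269 yaw 8.126571678032743
[0.50872972 0.01060022 0.06386411] [0.62500745 0.15429269 0.12000638]
head 2 [0.54554359 0.06492026 0.13070362]
b dark top 582
((581.9303588867188, 79.4926986694336), (182.1375732421875, 131.3520050048828), 7.520071506500244) [[483. 133.]
 [500.   2.]
 [681.  26.]
 [664. 157.]]
all 2207 ((665.63818359375, 99.04066467285156), (359.6183166503906, 145.1423797607422), 11.293667793273926) [[475. 135.]
 [504.  -7.]
 [856.  63.]
 [828. 205.]]
lid 1081 505 [0.57822804 0.06698473 0.08204851] [0.45081601 0.05751492 0.89076201] ang 0.4717772022405888 yaw 7.270495891013901
[0.52360729 0.01139778 0.05910862] [0.62512745 0.14114257 0.11020892]
head 113 [0.54761236 0.0724624  0.13644823]
```

View pics/bc.png

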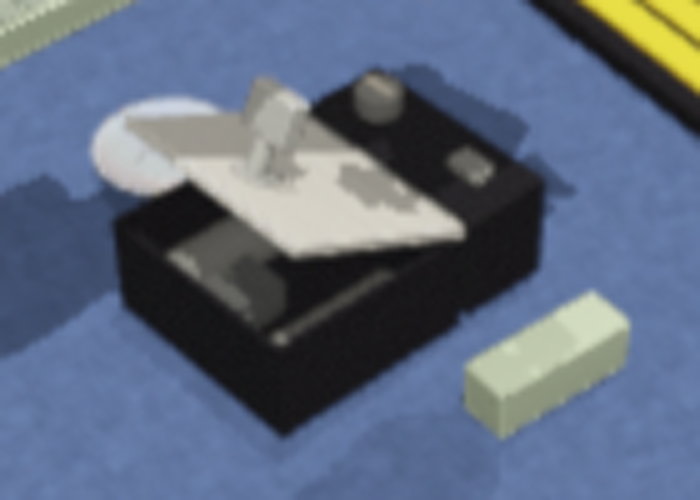

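View pics/ac.png

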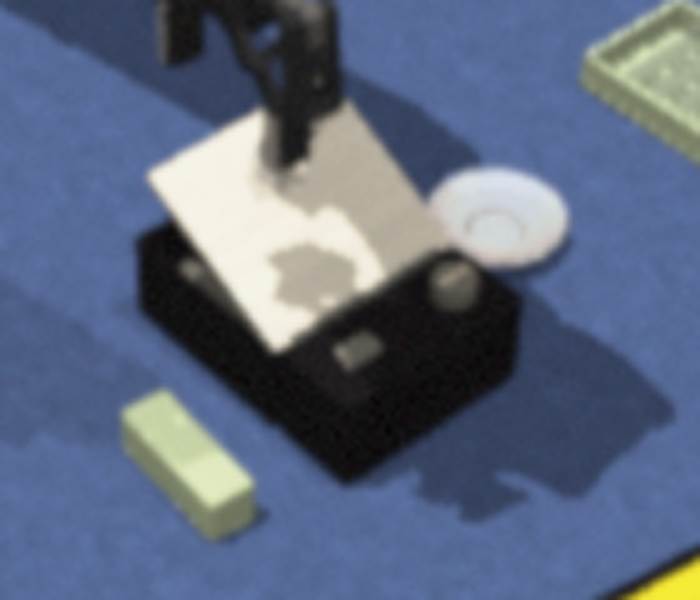

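>>> step_arm(plan=[{"tx":0.01,"ty":-0.035,"grip":1},{"tx":0.01,"ty":-0.035,"grip":1},{"tx":0.01,"ty":-0.031,"grip":1},{"tz":0.03,"turn":-7.6,"grip":1},{"tz":0.03,"grip":1},{"grip":1},{"grip":1},{"grip":1}], newtons=40)

```text
invalid input at $.plan[0]: expected keys tx, ty, tz, turn, grip
```

```bash
python3 - <<'E'
from h import *
a,P,s,_=cam('wrist');np.savez('w.npz',a=a,P=P);cv2.imwrite('pics/w.png',a);print(s['eef_pos'],s['opening'],s['force'])
E
```

```text
[ 6.24393096e-01 -4.94083113e-05  2.30554266e-01] 0.08553251419452124 [ 0.20700061  0.11449376 -0.35427519]
```

View pics/w.png

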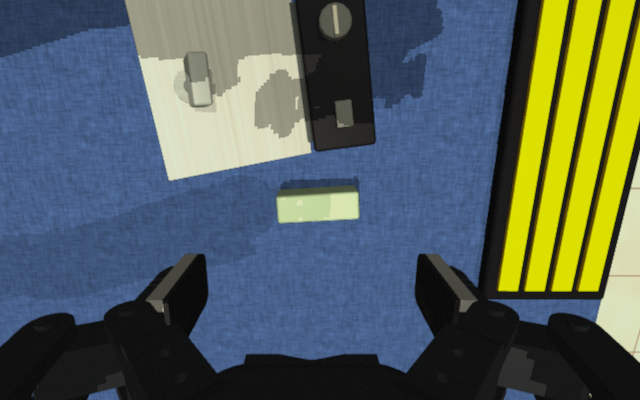

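The wrist view shows the lid with the stud wing at about (198,80), the slide case at (318,205) and both fingers wide open. I'll move now with complete rows.

>>> step_arm(plan=[{"tx":0.01,"ty":-0.035,"tz":0,"turn":0,"grip":1},{"tx":0.01,"ty":-0.035,"tz":0,"turn":0,"grip":1},{"tx":0.01,"ty":-0.031,"tz":0,"turn":0,"grip":1},{"tx":0,"ty":0,"tz":0.03,"turn":-7.6,"grip":1},{"tx":0,"ty":0,"tz":0.03,"turn":0,"grip":1},{"tx":0,"ty":0,"tz":0,"turn":0,"grip":1},{"tx":0,"ty":0,"tz":0,"turn":0,"grip":1},{"tx":0,"ty":0,"tz":0,"turn":0,"grip":1}], newtons=40)

```text
clock: 1.15
eef_pos: [0.5249, 0.0301, 0.1724]
tcp_rot: [[-0.132, 0.991, 0.002], [0.991, 0.132, 0.0], [-0.0, 0.002, -1.0]]
force: [0.8, 0.1, 0.1]
opening: 0.0
grip_force: 0.0
```

```bash
python3 - <<'E'
from h import *
D=np.load('w.npz');P=D['P'];C=D['a'].astype(int)
X=P[40:120,170:225].reshape(-1,3);k=X[:,2]>.13;print('wing',k.sum(),X[k].mean(0),X[k].min(0),X[k].max(0))
m=(P[...,2]>.062)&(P[...,2]<.07)&(C.max(-1)<60);m[:, :290]=0;m[:,400:]=0;m[200:]=0
r=cv2.minAreaRect((P[m][:,:2]*1000).astype(np.float32));print(r,cv2.boxPoints(r).round(1))
s=bot.sense();print(s['eef_pos'],s['opening'],s['force'],s['joint_pos'])
E
```

```text
wing 1295 [0.55303588 0.08210442 0.14515367] [0.54008513 0.06560845 0.13020707] [0.56094197 0.09831461 0.15044925]
((643.0169677734375, 90.78302764892578), (58.88568878173828, 121.17393493652344), 7.51386022567749) [[605.9 147. ]
 [621.7  26.9]
 [680.1  34.6]
 [664.3 154.7]]
[0.52491734 0.03012405 0.17241777] 1.453417879449415e-06 [0.77218197 0.14634993 0.14372632] [ -0.97067832  37.16273494 -11.88890976 110.34545518  13.00058886
  33.63577305 -13.76960719]
```

>>> step_arm(plan=[{"tx":0,"ty":0,"tz":0.03,"turn":0,"grip":1},{"tx":0,"ty":0,"tz":0.02,"turn":0,"grip":1},{"tx":0,"ty":0,"tz":0.012,"turn":0,"grip":1},{"tx":0,"ty":0,"tz":0.012,"turn":0,"grip":1},{"tx":0,"ty":0,"tz":0.012,"turn":0,"grip":1},{"tx":0,"ty":0,"tz":0.008,"turn":0,"grip":1},{"tx":0,"ty":0,"tz":0.006,"turn":0,"grip":1},{"tx":0,"ty":0,"tz":0.004,"turn":0,"grip":1},{"tx":0,"ty":0,"tz":0,"turn":0,"grip":1}])

```text
clock: 2.28
eef_pos: [0.5241, 0.0301, 0.0671]
tcp_rot: [[-0.132, 0.991, 0.0], [0.991, 0.132, 0.0], [0.0, 0.0, -1.0]]
force: [-0.1, 0.3, -0.3]
opening: 0.0003
grip_force: 0.0
```

>>> step_arm(plan=[{"tx":0,"ty":0,"tz":0.001,"turn":0,"grip":1},{"tx":0,"ty":0,"tz":0.001,"turn":0,"grip":1},{"tx":0,"ty":0,"tz":0,"turn":0,"grip":1}])

```text
clock: 2.65
eef_pos: [0.5244, 0.0301, 0.066]
tcp_rot: [[-0.132, 0.991, 0.001], [0.991, 0.132, 0.0], [-0.0, 0.001, -1.0]]
force: [-0.2, -0.1, 5.2]
opening: -0.0002
grip_force: 2.8
```

>>> step_arm(plan=[{"tx":0,"ty":0,"tz":0.001,"turn":0,"grip":1},{"tx":0,"ty":0,"tz":0,"turn":0,"grip":1},{"tx":0,"ty":0,"tz":-0.02,"turn":0,"grip":1},{"tx":0,"ty":0,"tz":-0.045,"turn":0,"grip":-1},{"tx":-0.01,"ty":0.01,"tz":-0.05,"turn":0,"grip":-1},{"tx":-0.01,"ty":0.01,"tz":-0.05,"turn":0,"grip":-1},{"tx":0,"ty":0,"tz":0,"turn":0,"grip":-1},{"tx":0,"ty":0,"tz":0,"turn":0,"grip":-1}])

```text
clock: 3.65
eef_pos: [0.5458, 0.0128, 0.229]
tcp_rot: [[-0.132, 0.991, -0.001], [0.991, 0.132, -0.0], [-0.0, -0.001, -1.0]]
force: [-0.3, 0.2, -0.1]
opening: 0.0852
grip_force: 0.0
```

```bash
python3 - <<'E'
from h import *
a,P,s,_=cam('wrist');np.savez('w2.npz',a=a,P=P);cv2.imwrite('pics/w2.png',a);print(s['eef_pos'],s['opening'],s['force'])
C=a.astype(int);z=P[...,2]
m=(z>.09)&(z<.125);m[250:]=0
n,l,st,c=cv2.connectedComponentsWithStats(m.astype(np.uint8))
for i in range(1,n):
    if st[i][4]>80:
        k=(l==i);zt=np.nanpercentile(z[k],90);k&=z>zt-.003
        r=cv2.minAreaRect((P[k][:,:2]*1000).astype(np.float32));print('wing',st[i],zt,P[k].mean(0),r)
m=(z>.06)&(z<.071)&(np.indices(z.shape)[0]<300)
r=cv2.minAreaRect((P[m][:,:2]*1000).astype(np.float32));print(r,cv2.boxPoints(r).round(1))
L=m&(C.min(-1)>110);L=P[L];w=np.linalg.svd(L-L.mean(0),full_matrices=False)[2][2];print('lid',len(L),L.mean(0),w*np.sign(w[2]))
E
```

```text
[0.54582531 0.01275694 0.22899006] 0.08517253966138522 [-0.28382909  0.23923856 -0.12477194]
wing [285  80  20  47 776] 0.11302290395600575 [0.52359273 0.07860881 0.11203594] ((523.5547485351562, 78.33497619628906), (11.964884757995605, 31.565324783325195), 3.191542148590088)
((582.7725830078125, 86.05364990234375), (179.724609375, 130.1009521484375), 7.612925052642822) [[485.1 138.6]
 [502.3   9.7]
 [680.5  33.5]
 [663.2 162.4]]
lid 21194 [0.55288385 0.08628019 0.06629221] [-6.17133676e-04 -1.06230269e-03  9.99999245e-01]
```

View pics/w2.png

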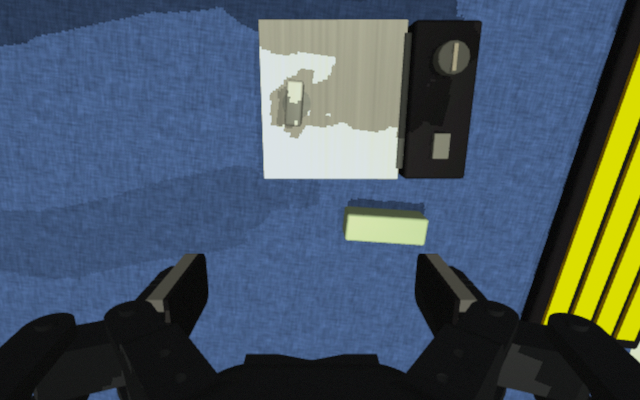

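The wrist view shows the lid shut and flat. The wing is at (294,103), nearly along the slot, and the slide case has not moved. Next I'll go over the stud and grip it.

>>> step_arm(plan=[{"tx":0.034,"ty":-0.0067,"tz":0,"turn":0,"grip":-1},{"tx":0.034,"ty":-0.0067,"tz":0,"turn":0,"grip":-1},{"tx":0,"ty":0,"tz":0.035,"turn":0,"grip":-1},{"tx":0,"ty":0,"tz":0.035,"turn":0,"grip":-1},{"tx":0,"ty":0,"tz":0.035,"turn":0,"grip":-1},{"tx":0,"ty":0,"tz":0.02,"turn":0,"grip":-1},{"tx":0,"ty":0,"tz":0.015,"turn":0,"grip":-1},{"tx":0,"ty":0,"tz":0,"turn":0,"grip":-1},{"tx":0,"ty":0,"tz":0,"turn":0,"grip":-1}])

```text
clock: 4.82
eef_pos: [0.5245, 0.0786, 0.0897]
tcp_rot: [[-0.132, 0.991, 0.001], [0.991, 0.132, 0.0], [0.0, 0.001, -1.0]]
force: [-0.3, -0.3, 0.4]
opening: 0.0851
grip_force: 0.0
```

>>> step_arm(plan=[{"tx":-0.0005,"ty":-0.001,"tz":0,"turn":0,"grip":1},{"tx":0,"ty":0,"tz":0,"turn":0,"grip":1},{"tx":0,"ty":0,"tz":0,"turn":0,"grip":1},{"tx":0,"ty":0,"tz":0,"turn":0,"grip":1},{"tx":0,"ty":0,"tz":0,"turn":0,"grip":1},{"tx":0,"ty":0,"tz":0,"turn":0,"grip":1}], newtons=60)

```text
clock: 5.58
eef_pos: [0.5241, 0.0783, 0.0897]
tcp_rot: [[-0.132, 0.991, 0.002], [0.991, 0.132, 0.001], [0.0, 0.002, -1.0]]
force: [2.0, 0.7, 3.6]
opening: 0.0104
grip_force: 62.6
```

>>> step_arm(plan=[{"tx":0,"ty":0,"tz":0.001,"turn":0,"grip":1},{"tx":0,"ty":0,"tz":0.001,"turn":0,"grip":1},{"tx":0,"ty":0,"tz":0.001,"turn":0,"grip":1},{"tx":0,"ty":0,"tz":0,"turn":0,"grip":1}])

```text
clock: 6.08
eef_pos: [0.5241, 0.0783, 0.0864]
tcp_rot: [[-0.132, 0.991, 0.002], [0.991, 0.132, 0.001], [0.0, 0.002, -1.0]]
force: [2.9, 1.6, 4.3]
opening: 0.0105
grip_force: 62.7
```

>>> step_arm(plan=[{"tx":0,"ty":0,"tz":0.001,"turn":0,"grip":1},{"tx":0,"ty":0,"tz":0.001,"turn":0,"grip":1},{"tx":0,"ty":0,"tz":0.001,"turn":0,"grip":1},{"tx":0,"ty":0,"tz":0,"turn":0,"grip":1}])

```text
clock: 6.58
eef_pos: [0.524, 0.0782, 0.0835]
tcp_rot: [[-0.132, 0.991, 0.002], [0.991, 0.132, 0.001], [0.0, 0.002, -1.0]]
force: [3.9, 3.1, 4.5]
opening: 0.0107
grip_force: 62.9
```

>>> step_arm(plan=[{"tx":0.0005,"ty":0.0005,"tz":0.0005,"turn":0,"grip":1},{"tx":0,"ty":0,"tz":0.0005,"turn":0,"grip":1},{"tx":0,"ty":0,"tz":0,"turn":0,"grip":1}])

```text
clock: 6.95
eef_pos: [0.524, 0.0783, 0.0824]
tcp_rot: [[-0.132, 0.991, 0.001], [0.991, 0.132, -0.0], [-0.0, 0.001, -1.0]]
force: [3.1, 1.4, 5.4]
opening: 0.0105
grip_force: 63.0
```

```bash
python3 - <<'E'
from h import *
a,P,s,_=cam('side');print(s['eef_pos'],s['force'],s['ft_torque'],s['opening'])
cv2.imwrite('pics/s1.png',cv2.resize(a[120:240,240:380],None,fx=5,fy=5,interpolation=cv2.INTER_CUBIC))
E
```

```text
[0.52403933 0.07825687 0.08240526] [3.09890405 1.35111035 5.44952636] [ 0.2661878  -0.71694243 -0.01641528] 0.010533408960079978
```

View pics/s1.png

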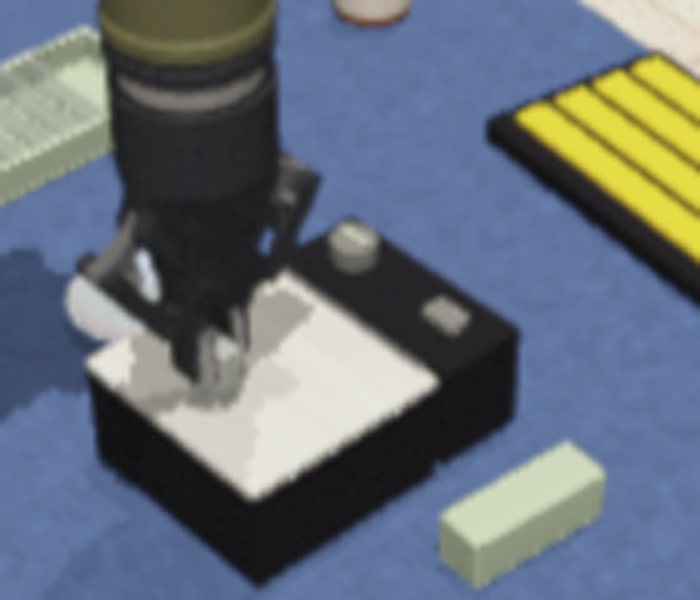

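The side view shows the fingers holding the wing at about (225,360), with the lid flat. I'll carry on pushing in small steps.

>>> step_arm(plan=[{"tx":0.0003,"ty":0.0008,"tz":0.0007,"turn":0,"grip":1},{"tx":0,"ty":0,"tz":0.0007,"turn":0,"grip":1},{"tx":0,"ty":0,"tz":0.0006,"turn":0,"grip":1},{"tx":0,"ty":0,"tz":0,"turn":0,"grip":1}])

```text
clock: 7.5
eef_pos: [0.5241, 0.0783, 0.0804]
tcp_rot: [[-0.132, 0.991, -0.001], [0.991, 0.132, -0.001], [-0.001, -0.001, -1.0]]
force: [2.1, 0.1, 6.2]
opening: 0.0104
grip_force: 63.1
```

>>> step_arm(plan=[{"tx":0.0,"ty":0.0006,"tz":0.0005,"turn":0,"grip":1},{"tx":0,"ty":0,"tz":0.0005,"turn":0,"grip":1},{"tx":0,"ty":0,"tz":0.0005,"turn":0,"grip":1},{"tx":0,"ty":0,"tz":0,"turn":0,"grip":1}])

```text
clock: 8.0
eef_pos: [0.5242, 0.0783, 0.0788]
tcp_rot: [[-0.132, 0.991, -0.002], [0.991, 0.132, -0.001], [-0.001, -0.002, -1.0]]
force: [0.9, 0.5, 6.1]
opening: 0.011
grip_force: 63.2
```

>>> step_arm(plan=[{"tx":0.0,"ty":0,"tz":0.0005,"turn":0,"grip":1},{"tx":0,"ty":0,"tz":0.0005,"turn":0,"grip":1},{"tx":0,"ty":0,"tz":0.0005,"turn":0,"grip":1},{"tx":0,"ty":0,"tz":0,"turn":0,"grip":1}])

```text
clock: 8.5
eef_pos: [0.5242, 0.0783, 0.0774]
tcp_rot: [[-0.132, 0.991, -0.002], [0.991, 0.132, -0.001], [-0.001, -0.002, -1.0]]
force: [1.3, 0.8, 8.3]
opening: 0.011
grip_force: 63.2
```

>>> step_arm(plan=[{"tx":0.0,"ty":0,"tz":0.0005,"turn":0,"grip":1},{"tx":0,"ty":0,"tz":0.0005,"turn":0,"grip":1},{"tx":0,"ty":0,"tz":0,"turn":0,"grip":1}])

```text
clock: 8.88
eef_pos: [0.5242, 0.0783, 0.0764]
tcp_rot: [[-0.132, 0.991, -0.002], [0.991, 0.132, -0.001], [-0.001, -0.002, -1.0]]
force: [1.6, 0.8, 7.4]
opening: 0.0108
grip_force: 63.3
```

>>> step_arm(plan=[{"tx":0.0,"ty":0,"tz":0.0005,"turn":0,"grip":1},{"tx":0,"ty":0,"tz":0.0005,"turn":0,"grip":1},{"tx":0,"ty":0,"tz":0,"turn":0,"grip":1}])

```text
clock: 9.25
eef_pos: [0.5242, 0.0783, 0.0755]
tcp_rot: [[-0.132, 0.991, -0.002], [0.991, 0.132, -0.001], [-0.001, -0.002, -1.0]]
force: [1.1, 0.4, 8.0]
opening: 0.0106
grip_force: 63.3
```

>>> step_arm(plan=[{"tx":0.0,"ty":0,"tz":0.0005,"turn":0,"grip":1},{"tx":0,"ty":0,"tz":0.0005,"turn":0,"grip":1},{"tx":0,"ty":0,"tz":0,"turn":0,"grip":1}])

```text
clock: 9.62
eef_pos: [0.5242, 0.0783, 0.0745]
tcp_rot: [[-0.132, 0.991, -0.002], [0.991, 0.132, -0.001], [-0.001, -0.002, -1.0]]
force: [0.9, 0.0, 8.1]
opening: 0.0106
grip_force: 63.4
```

>>> step_arm(plan=[{"tx":0.0,"ty":0,"tz":0.0005,"turn":0,"grip":1},{"tx":0,"ty":0,"tz":0.0005,"turn":0,"grip":1},{"tx":0,"ty":0,"tz":0,"turn":0,"grip":1}])

```text
clock: 10.0
eef_pos: [0.5242, 0.0783, 0.0742]
tcp_rot: [[-0.132, 0.991, -0.001], [0.991, 0.132, -0.001], [-0.001, -0.001, -1.0]]
force: [0.4, 1.0, 16.1]
opening: 0.0106
grip_force: 64.6
```

The stud has bottomed at about 15.5 mm with 16 N in all. Now the turn.

>>> step_arm(plan=[{"tx":0.0,"ty":0,"tz":0,"turn":6,"grip":1},{"tx":0,"ty":0,"tz":0,"turn":6,"grip":1},{"tx":0,"ty":0,"tz":0,"turn":6,"grip":1},{"tx":0,"ty":0,"tz":0,"turn":0,"grip":1}])

```text
clock: 10.5
eef_pos: [0.5242, 0.0783, 0.0743]
tcp_rot: [[0.182, 0.983, -0.001], [0.983, -0.182, -0.001], [-0.001, -0.001, -1.0]]
force: [-0.2, -0.2, 17.1]
opening: 0.0107
grip_force: 64.4
```

```bash
python3 -c "
from station import bot
s=bot.sense();print(s['force'],s['ft_torque'],s['joint_pos'],s['eef_pos'])"
```

```text
[-0.16260021 -0.15778135 17.06768952] [ 0.18048907  0.1289012  -0.03290389] [-10.9358016   46.82097426  -4.29711352 113.11190815   9.14330896
  20.46153767 -32.92462941] [0.52423194 0.07834244 0.07425249]
```

>>> step_arm(plan=[{"tx":0.0,"ty":0,"tz":0,"turn":8,"grip":1},{"tx":0,"ty":0,"tz":0,"turn":8,"grip":1},{"tx":0,"ty":0,"tz":0,"turn":8,"grip":1},{"tx":0,"ty":0,"tz":0,"turn":0,"grip":1}])

```text
clock: 11.0
eef_pos: [0.5243, 0.0784, 0.0742]
tcp_rot: [[0.566, 0.824, -0.001], [0.824, -0.566, -0.001], [-0.001, -0.0, -1.0]]
force: [-0.4, -0.6, 15.1]
opening: 0.0106
grip_force: 64.5
```

>>> step_arm(plan=[{"tx":0.0,"ty":0,"tz":0,"turn":8,"grip":1},{"tx":0,"ty":0,"tz":0,"turn":8,"grip":1},{"tx":0,"ty":0,"tz":0,"turn":8,"grip":1},{"tx":0,"ty":0,"tz":0,"turn":8,"grip":1},{"tx":0,"ty":0,"tz":0,"turn":0,"grip":1}])

```text
clock: 11.62
eef_pos: [0.5244, 0.0784, 0.0743]
tcp_rot: [[0.917, 0.398, -0.001], [0.398, -0.917, -0.001], [-0.001, 0.0, -1.0]]
force: [0.7, 1.3, 14.9]
opening: 0.0109
grip_force: 64.4
```

>>> step_arm(plan=[{"tx":0.0,"ty":0,"tz":0,"turn":8,"grip":1},{"tx":0,"ty":0,"tz":0,"turn":7.5,"grip":1},{"tx":0,"ty":0,"tz":0,"turn":0,"grip":1},{"tx":0,"ty":0,"tz":0,"turn":0,"grip":1}])

```text
clock: 12.12
eef_pos: [0.5244, 0.0783, 0.0743]
tcp_rot: [[0.99, 0.14, -0.001], [0.14, -0.99, -0.0], [-0.001, 0.0, -1.0]]
force: [-0.3, 0.5, 15.5]
opening: 0.0105
grip_force: 64.4
```

```bash
python3 -c "
from station import bot
s=bot.sense();print(s['force'],s['ft_torque'],s['tcp_rot'][:,0],s['eef_pos'])"
```

```text
[-0.27053342  0.51404944 15.51863381] [ 0.24188387 -0.02996039  0.02723669] [ 0.99019425  0.13969353 -0.00102844] [0.52436472 0.07833364 0.07425349]
```

>>> step_arm(plan=[{"tx":0.0,"ty":0,"tz":-0.0005,"turn":0,"grip":1},{"tx":0,"ty":0,"tz":-0.0007,"turn":0,"grip":1},{"tx":0,"ty":0,"tz":0,"turn":0,"grip":1},{"tx":0,"ty":0,"tz":0,"turn":0,"grip":-1},{"tx":0,"ty":0,"tz":0,"turn":0,"grip":-1},{"tx":0,"ty":0,"tz":0,"turn":0,"grip":-1},{"tx":0,"ty":0,"tz":0,"turn":0,"grip":-1},{"tx":0,"ty":0,"tz":-0.01,"turn":0,"grip":-1},{"tx":0,"ty":0,"tz":-0.02,"turn":0,"grip":-1},{"tx":0,"ty":0,"tz":0,"turn":0,"grip":-1}])

```text
clock: 13.38
eef_pos: [0.5262, 0.079, 0.106]
tcp_rot: [[0.99, 0.141, 0.003], [0.141, -0.99, 0.0], [0.003, 0.0, -1.0]]
force: [-0.3, -0.1, -0.7]
opening: 0.0854
grip_force: 0.0
```

>>> step_arm(plan=[{"tx":0.0,"ty":0,"tz":-0.04,"turn":0,"grip":-1},{"tx":-0.02,"ty":0,"tz":-0.04,"turn":0,"grip":-1},{"tx":-0.04,"ty":0,"tz":-0.04,"turn":0,"grip":-1},{"tx":0,"ty":0,"tz":0,"turn":0,"grip":-1},{"tx":0,"ty":0,"tz":0,"turn":0,"grip":-1}])

```text
clock: 14.0
eef_pos: [0.4661, 0.0708, 0.2242]
tcp_rot: [[0.99, 0.141, 0.001], [0.141, -0.99, 0.0], [0.001, -0.0, -1.0]]
force: [-0.7, -0.4, 0.4]
opening: 0.0858
grip_force: 0.0
```

```bash
python3 - <<'E'
from h import *
a,P,s,_=cam('wrist');cv2.imwrite('pics/w3.png',a);print(s['eef_pos'],s['opening'],s['force'])
z=P[...,2];k=(np.hypot(P[...,0]-.5236,P[...,1]-.0783)<.022)&(z>.074)&(z<.13)
if k.sum()>20:
    zt=np.percentile(z[k],90);k&=z>zt-.003
    print('wing',k.sum(),zt,P[k].mean(0),cv2.minAreaRect((P[k][:,:2]*1000).astype(np.float32)))
E
```

```text
[0.46614669 0.07083998 0.22422406] 0.08582722956364051 [-0.67939667 -0.38057774  0.44014805]
wing 683 0.10093239913549311 [0.52288122 0.07843361 0.09991614] ((522.6253662109375, 78.3665542602539), (31.407329559326172, 11.405315399169922), 7.927493572235107)
```

View pics/w3.png

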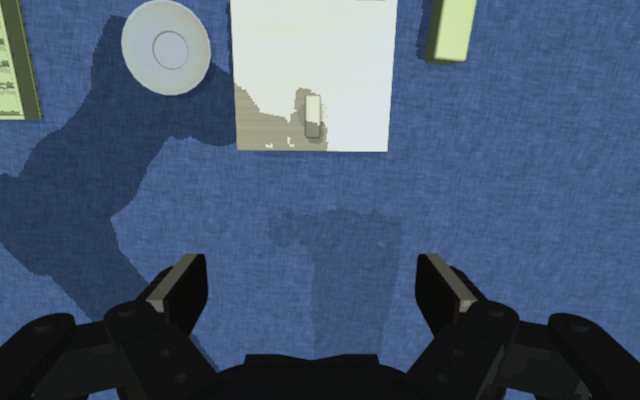

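The wrist view shows the lid shut and the wing at (313,115) turned to lie along the pack's x. It stays about 12 mm in, and the dish and slide case have not moved. I'll hand the job in.

```bash
python3 -c "
from station import bot
print(bot.sign_off())"
```

```text
the job is handed in; nothing more can be done
None
```

The job is handed in, though the hand-in call returned no verdict: the lid is shut, and the stud was bottomed at about 16 N, turned about 90° clockwise and let go, and the last picture shows it staying about 12 mm in.

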